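Check the coupling slack of the red toy train

TASK

Check the coupling slack of the red wooden train on the shop's demonstration table: take the red engine and draw it gently forward (chimney first) along its track until the coupling comes taut against the braked red van, then push it back until its buffers meet the van's, without dragging or shoving the van along. Then leave the engine let go and at rest in the middle of that slack, and leave the blue train alone.

Things in the scene. Friction and masses are not known exactly. Their poses are not given: they have to be found in the camera images.
- red_engine_grip (a point): Where to take the red engine: middle of its side tanks, flat upright sides 34 mm apart, 50 mm long. Toy engine 110 mm long, slides only along its track (springy sway 3 mm sideways). y along the track, forward (chimney end), z up. Heights over the table in mm: track 18, tanks and chassis 26-68, this point 54, cab roof 87 (42 wide, 22-58 behind this point), chimney 85 (42 ahead).
- red_van: Braked red van behind the red engine: flat wagon 130 mm long, 36 wide, red cabin with white roof at its rear, top 79 mm over the table. Origin on the track top (18 mm over the table), on its centre line, 50 mm behind the deck's front end (buffers 8.5 further out), 80 ahead of its rear; y along the track to the engine. A felt brake holds it with 7 N dry friction; it stays where left.
- red_pin (a point): Coupling: brass pin, 7 mm wide, on the van's front deck; this is its top, 54 mm over the table. A slotted steel drawbar of the engine runs on it. Engine slides freely (under 1 N) on the van's 40-70 mm of slack till the pin meets the slot's end (forward) or the 2 pairs of buffers meet (back); both ends hard. Beyond that the van goes too, against 7 N.
- blue_engine_grip (a point): The same point on the blue engine of an otherwise equal blue train, to be left alone, on a second, roughly parallel track, 100 mm or more away; it may be the nearer or the farther one from the robot.

How it is judged:
By the outcome, as a careful person would: the job done as asked, in the order asked, and still so for the second after the job is handed in, with the robot touching nothing.
It also fails if it takes over 38 s, if anything falls off the work surface, if the arm or the gripper's body presses on something with over 40 N, if the wrist force passes 120 N, or if a joint passes its speed limit or range.

ROBOT

A 6-joint arm with a two-finger parallel gripper is mounted at the origin on the work surface. World frame = base frame: x ahead of the robot, y to its left, z up, the work surface at z = 0. Lengths are in m, angles in rad, forces in N, time in s.
With the tool pointing down it reaches from about 0.275 to 0.825 m from the base axis. Payload 5.2 kg.
Tool frame: the origin (TCP) lies at the very end of the fingers, on their centre line; the grasp point (between the pads) lies 19 mm behind it; z points along the fingers, y is the direction in which the jaws open and shut (so a half turn about z gives the same grasp; the last joint's range is limited). The gripper opens to 93 mm and grips with 3 to 60 N. Pads are 15 mm wide; open, the fingers measure 128 mm over their backs; the gripper's body (75 mm by 188 mm) begins 65 mm behind the grasp point.
Start: joints at [0.922, 0.259, 1.535, -0, 1.348, -0.203], TCP at [0.237, 0.496, 0.219] pointing down, gripper open.
Joint ranges: [-3.14, 3.14], [-0.91, 2.08], [0.19, 2.58], [-1.22, 4.36], [0.22, 2.71], [-3.12, 3.12]. Speed limits (rad/s): [2.57, 2.57, 3.14, 3.14, 3.14, 3.14].

INTERFACE

Orientations are given as a rotation vector (axis times angle).
In Python, from bench import telemetry, eyes, env gives the robot as it stands.
- The arm moves only by the shell command python3 -m jog 'ROWS' [OPENING]. ROWS is JSON, a list that holds one entry, the list of rows, each a list of 4 numbers: the shift along the world's x, y, z in m, then the turn about the world's z in rad. A call has exactly 10 rows; each row shifts and turns the commanded pose from where the row before left it; what a row does not reach is not made up. A row lasts 1/8 s, in which the tool goes at most 62.5 mm and 10.7 degrees, less where a joint would pass 70% of its speed; a pose out of reach is approached as far as the arm can. A call is refused whole if a number of a shift passes 0.0625 or a number of a turn 0.188, either way. A call with a gripper value outside its range is refused whole. OPENING is the closure, from -1 (fully open) to 1 (shut), so that 0 is half open, set as the call begins (- or left out, the last holds). The fingers move at their own pace and stop on an object; the grip force is fixed at half the most. Time passes only in rows, so rows that do not move let the fingers close, or fill a call up. It gives the time, the measured TCP pose, the force and the opening at its end, in the units of the state.
- telemetry.read_state(): the state, without advancing time (a new reading comes with each control period).
- eyes.camera(name): name is "scene" or "top"; returns the picture (400x640x3 uint8, blue, green, red); there is no depth.
- eyes.get_calibration(name): a dict with "mtx" (3x3 intrinsics, pixels), "cam_to_world" (4x4, takes a point from camera to world coordinates). Camera axes: x right, y down, z forward; pixel columns grow to the right and rows downward; lengths in m; the calibration is good to about 2 mm. A picture is of the moment at which its call begins. get_calibration takes no time and is no camera call.
- env.sign_off(): hands the job in, once; it reports no verdict.
The state is a dict: "clock": time; "qpos": joint angles; "qd": joint speeds; "tau": joint torques, N m; "tcp_pos": TCP position; "orientation": TCP orientation; "wrist_force": force on the tool from outside, world axes, zero at the start; "wrist_torque": the same for the moment, N m; "gripper_width": finger opening in m.
Only numpy, scipy, OpenCV 4.12 (cv2) and the standard library are available. Lean on these libraries where they do the work, as an engineer would, in place of code of your own. Each camera call takes 0.05 s, during which the arm holds its last target. There are 200 camera calls.

## Working session

There is one attempt and no reset: what is moved stays moved. The work goes in short steps, Python scripts to look and compute and a shell command to move; the robot and the scene stay as the last step left them, time stands still between calls to the robot, and variables do not carry over. Pictures are saved under pics/ and viewed, about 8 in all and at most 12, crops included, and the job is handed in when it is done.

```bash
mkdir -p pics; python3 - <<'E'
from bench import telemetry, eyes, env
import cv2
for n in("scene","top"):
    im=eyes.camera(n); cv2.imwrite(f"pics/{n}0.png",im)
    c=eyes.get_calibration(n); print(n,c["mtx"].round(1).tolist(),c["cam_to_world"].round(3).tolist())
s=telemetry.read_state(); print({k:s[k] for k in("clock","tcp_pos","orientation","wrist_force","gripper_width")})
E
```

```text
scene [[495.6, 0.0, 327.7], [0.0, 495.6, 197.8], [0.0, 0.0, 1.0]] [[-0.372, 0.745, -0.554, 0.981], [0.928, 0.297, -0.224, 0.115], [-0.003, -0.598, -0.802, 0.704], [0.0, 0.0, 0.0, 1.0]]
top [[482.7, 0.0, 334.6], [0.0, 482.7, 196.2], [0.0, 0.0, 1.0]] [[0.012, -0.986, 0.169, 0.419], [-1.0, -0.009, 0.016, -0.068], [-0.014, -0.169, -0.986, 0.773], [0.0, 0.0, 0.0, 1.0]]
{'clock': 0.1, 'tcp_pos': array([0.23681288, 0.49587953, 0.21789445]), 'orientation': array([-6.94290012e-01, -3.06319733e+00,  2.35687652e-03]), 'wrist_force': array([-0.31322797, -0.13909133,  0.34717373]), 'gripper_width': 0.09324297211554311}
```

View pics/scene0.png

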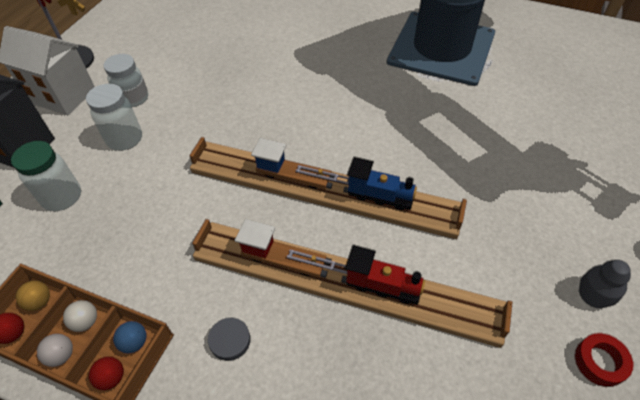

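View pics/top0.png

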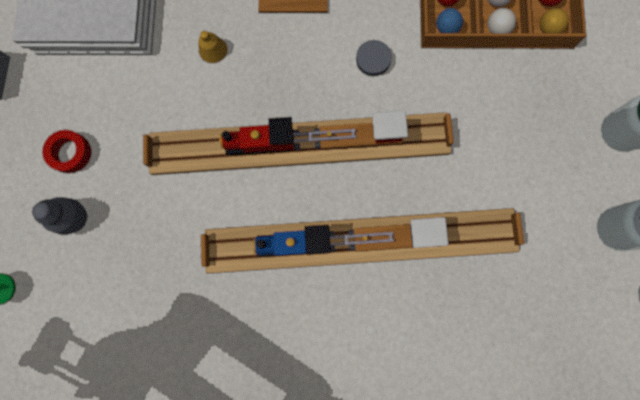

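The scene view shows the red train at cols 235–425, rows 220–300. In the top view its chimney is near (228,136), its dome near (255,135), its cab roof at (281,131) and the van roof at (389,126). Next I'll zoom in.

```bash
python3 - <<'E'
import cv2,numpy as np
t=cv2.imread("pics/top0.png")[105:180,200:425]; s=cv2.imread("pics/scene0.png")[210:310,225:435]
t=cv2.resize(t,None,fx=3.5,fy=3.5,interpolation=cv2.INTER_CUBIC); s=cv2.resize(s,None,fx=3.3,fy=3.3,interpolation=cv2.INTER_CUBIC)
o=np.zeros((t.shape[0]+s.shape[0],790,3),np.uint8); o[:t.shape[0],:t.shape[1]]=t; o[t.shape[0]:,:s.shape[1]]=s
cv2.imwrite("pics/z0.png",o); print(o.shape)
E
cat > h.py <<'E'
import numpy as np
from bench import eyes
def ray(n,u,v):
    c=eyes.get_calibration(n); T=c["cam_to_world"]; d=T[:3,:3]@np.linalg.solve(c["mtx"],[u,v,1.]); return T[:3,3],d
def onz(n,u,v,z):
    o,d=ray(n,u,v); return o+d*(z-o[2])/d[2]
def tri(a,b):
    (o,d),(p,e)=ray("top",*a),ray("scene",*b); k=np.linalg.lstsq(np.c_[d,-e],p-o,rcond=None)[0]
    A,B=o+k[0]*d,p+k[1]*e; return (A+B)/2,np.linalg.norm(A-B)
def pix(n,P):
    c=eyes.get_calibration(n); T=c["cam_to_world"]; q=c["mtx"]@(T[:3,:3].T@(np.array(P)-T[:3,3])); return q[:2]/q[2]
E
```

```text
(592, 790, 3)
```

View pics/z0.png

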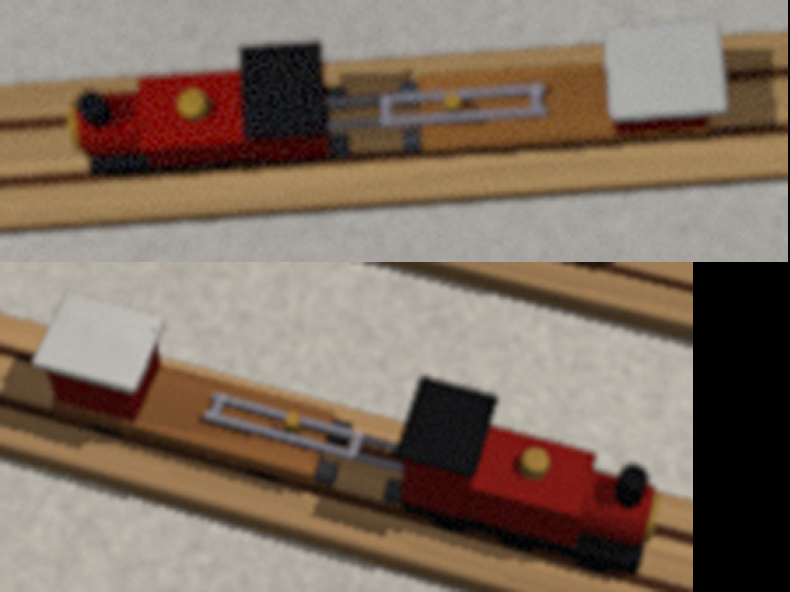

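```bash
python3 - <<'E'
from h import *
T=lambda x,y:(200+x/3.5,105+y/3.5)
S=lambda x,y:(225+x/3.3,210+(y-262)/3.3)
f=lambda a:np.round(np.array(a)*1000,1)
P=lambda l,z:np.array([onz("top",*T(*p),z) for p in l])
Q=lambda l,z:np.array([onz("scene",*S(*p),z) for p in l])
r=P([(240,46),(321,43),(327,134),(244,138)],.087);print("roofT",f(r[:,:2]).tolist(),f(r.mean(0)))
r2=Q([(425,378),(497,398),(472,474),(401,452)],.087);print("roofS",f(r2[:,:2]).tolist(),f(r2.mean(0)))
v=P([(606,28),(718,24),(727,114),(612,120)],.079);print("vroofT",f(v[:,:2]).tolist(),f(v.mean(0)))
v2=Q([(66,296),(163,320),(136,390),(34,362)],.079);print("vroofS",f(v2.mean(0)))
print("pin",f(tri(T(453,101),S(292,420))[0]),f(P([(453,101)],.054)),f(Q([(292,420)],.054)))
print("slot T",f(P([(390,107),(537,99)],.05)),"S",f(Q([(216,408),(352,441)],.05)))
print("chim",f(P([(95,106)],.085)),f(Q([(633,475)],.085)), "dome",f(tri(T(192,102),S(535,460))[0]))
print("buff T",f(P([(345,100),(407,98),(340,145),(413,140)],.045)))
print("buffS", f(Q([(327,470),(393,490)],.045)))
ax=r.mean(0)-v.mean(0); print("yaw of fwd",np.degrees(np.arctan2(ax[1],ax[0])), f(np.linalg.norm(ax[:2])))
# track edges top z .018
e=P([(0,230),(788,180),(0,88),(788,30)],.018);print(f(e[:,:2]).tolist())
for a,b in((1,0),(3,2)):
  d=e[b]-e[a];print(np.degrees(np.arctan2(d[1],d[0])))
from scipy.spatial.transform import Rotation as R
from bench import telemetry
s=telemetry.read_state();print(R.from_rotvec(s["orientation"]).as_matrix().round(3))
E
```

```text
roofT [[653.2, 42.7], [654.8, 8.3], [614.9, 4.7], [612.9, 39.6]] [634.   23.8  87. ]
roofS [[619.6, 8.6], [617.5, 41.2], [656.6, 43.2], [657.9, 11.7]] [637.9  26.2  87. ]
vroofT [[665.1, -113.0], [667.2, -161.0], [627.3, -164.3], [624.3, -115.5]] [ 646.  -138.4   79. ]
vroofS [ 651.3 -136.1   79. ]
pin [641.2 -46.9  49.4] [[639.8 -47.1  54. ]] [[643.6 -45.6  54. ]]
slot T [[638.1 -19.1  50. ]
 [642.2 -84.3  50. ]] S [[648.6 -81.5  50. ]
 [641.5 -17.1  50. ]]
chim [[627.  103.6  85. ]] [[630.7 106.4  85. ]] dome [632.7  64.8  73. ]
buff T [[642.7   1.5  45. ]
 [643.8 -26.3  45. ]
 [621.9   3.2  45. ]
 [624.4 -29.3  45. ]]
buffS [[656.9 -23.1  45. ]
 [655.2   8.1  45. ]]
yaw of fwd 94.2364995270177 162.7
[[587.9, 161.1], [614.4, -200.2], [655.6, 165.1], [686.3, -201.7]]
94.20637775979107
94.79346269144048
[[-0.902  0.431 -0.001]
 [ 0.431  0.902 -0.001]
 [ 0.    -0.002 -1.   ]]
```

```bash
python3 -m jog '[[[0.035,-0.038,0,-0.105],[0.035,-0.038,0,-0.105],[0.035,-0.038,0,-0.105],[0.035,-0.038,0,-0.105],[0.035,-0.038,0,-0.105],[0.035,-0.038,0,-0.105],[0.035,-0.038,0,-0.105],[0.035,-0.038,0,-0.105],[0.035,-0.038,0,-0.105],[0.035,-0.038,0,-0.105]]]' -1
```

```text
clock: 1.35
tcp_pos: [0.5879, 0.1149, 0.2182]
orientation: [-2.14, -2.299, 0.001]
wrist_force: [0.4, 1.2, 0.7]
gripper_width: 0.0929
```

```bash
python3 -m jog '[[[0.015,-0.017,-0.01,0.004],[0.015,-0.017,-0.02,0],[0.015,-0.016,-0.025,0],[0,0,-0.03,0],[0,0,-0.015,0],[0,0,0,0],[0,0,0,0],[0,0,0,0],[0,0,0,0],[0,0,0,0]]]' -1; python3 - <<'E'
from h import *; import cv2
t=eyes.camera("top")[95:185,190:430]; s=eyes.camera("scene")[180:310,225:435]
t=cv2.resize(t,(800,300),interpolation=cv2.INTER_CUBIC); s=cv2.resize(s,(485,300),interpolation=cv2.INTER_CUBIC)
o=np.zeros((600,800,3),np.uint8); o[:300]=t;o[300:,:485]=s;cv2.imwrite("pics/z1.png",o)
E
```

```text
clock: 2.6
tcp_pos: [0.6323, 0.0663, 0.1192]
orientation: [2.132, 2.307, 0.001]
wrist_force: [-0.2, 0.4, -0.1]
gripper_width: 0.0928
```

View pics/z1.png

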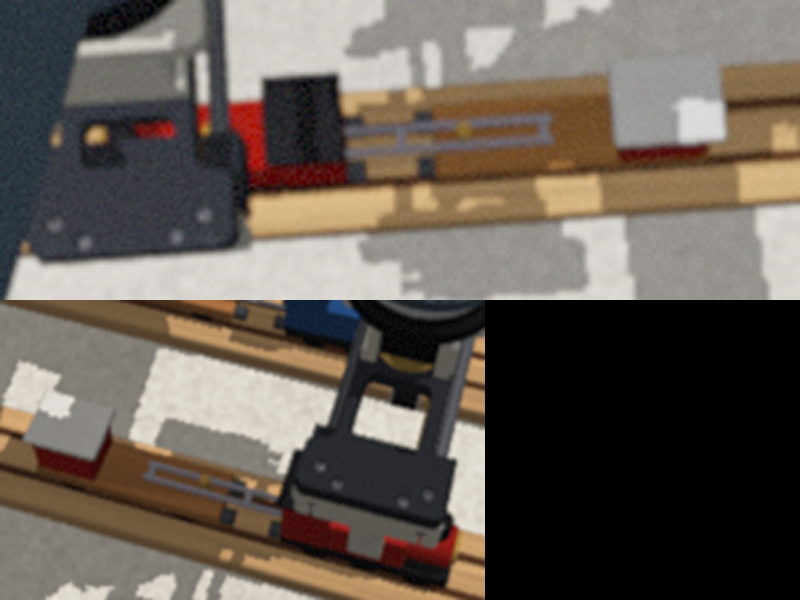

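The open fingers straddle the engine tanks, and the pin (464,130 in the crop) and slot are visible, so I descend and close.

```bash
python3 -m jog '[[[0.0005,-0.001,-0.014,0],[0,0,-0.014,0],[0,0,-0.014,0],[0,0,-0.014,0],[0,0,-0.014,0],[0,0,-0.014,0],[0,0,0,0],[0,0,0,0],[0,0,0,0],[0,0,0,0]]]' -1; python3 -m jog '[[[0,0,0,0],[0,0,0,0],[0,0,0,0],[0,0,0,0],[0,0,0,0],[0,0,0,0],[0,0,0,0],[0,0,0,0],[0,0,0,0],[0,0,0,0]]]' 1
```

```text
clock: 3.95
tcp_pos: [0.633, 0.0653, 0.0353]
orientation: [2.131, 2.307, 0.001]
wrist_force: [0.8, 0.4, -0.6]
gripper_width: 0.0928
clock: 5.2
tcp_pos: [0.6326, 0.0653, 0.0346]
orientation: [-2.132, -2.307, -0.0]
wrist_force: [-1.3, -0.8, 0.0]
gripper_width: 0.0339
```

```bash
python3 -m jog '[[[-0.0002,0.003,0,0],[-0.0002,0.003,0,0],[-0.0002,0.003,0,0],[-0.0002,0.003,0,0],[-0.0002,0.003,0,0],[-0.0002,0.003,0,0],[-0.0002,0.002,0,0],[-0.0002,0.001,0,0],[0,0.001,0,0],[0,0,0,0]]]'; cat > look.py <<'E'
from h import *; import cv2,sys
t=eyes.camera("top")[105:165,250:420]; s=eyes.camera("scene")[215:285,225:385]
t=cv2.resize(t,(800,282),interpolation=cv2.INTER_CUBIC); s=cv2.resize(s,(700,306),interpolation=cv2.INTER_CUBIC)
o=np.zeros((588,800,3),np.uint8); o[:282]=t;o[282:,:700]=s;cv2.imwrite(f"pics/{sys.argv[1]}.png",o)
E
python3 look.py f1
```

```text
clock: 6.45
tcp_pos: [0.631, 0.0874, 0.0346]
orientation: [-2.132, -2.307, -0.0]
wrist_force: [-0.6, 0.3, -0.7]
gripper_width: 0.0338
```

View pics/f1.png

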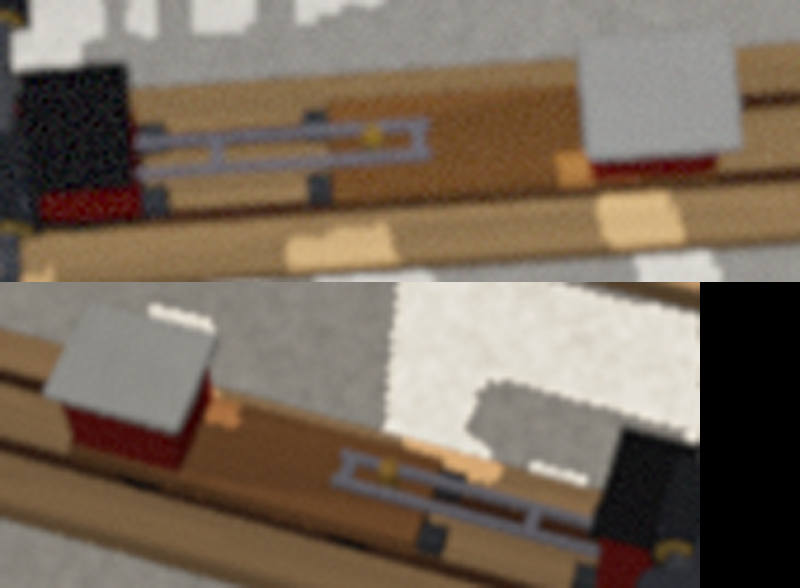

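The pin (373 in the top crop) is about 41 crop px from the slot's rear end at 414. That leaves roughly 9–10 mm, and the force is still near zero.

```bash
python3 -m jog '[[[-0.0001,0.001,0,0],[-0.0001,0.001,0,0],[-0.0001,0.001,0,0],[0,0.001,0,0],[-0.0001,0.001,0,0],[0,0.0005,0,0],[0,0.0005,0,0],[0,0.0005,0,0],[0,0,0,0],[0,0,0,0]]]'; python3 -m jog '[[[0,0.0005,0,0],[0,0.0004,0,0],[0,0.0003,0,0],[0,0.0003,0,0],[0,0,0,0],[0,0,0,0],[0,0,0,0],[0,0,0,0],[0,0,0,0],[0,0,0,0]]]'
python3 - <<'E'
from bench import telemetry as t
print(t.read_state()["wrist_force"],t.read_state()["tcp_pos"])
E
```

```text
clock: 7.8
tcp_pos: [0.6306, 0.0938, 0.0346]
orientation: [-2.132, -2.307, -0.0]
wrist_force: [-0.1, -0.0, -0.2]
gripper_width: 0.0339
clock: 9.05
tcp_pos: [0.6306, 0.0953, 0.0347]
orientation: [-2.132, -2.307, -0.0]
wrist_force: [0.3, 0.1, -0.9]
gripper_width: 0.034
[ 0.30451215  0.07771023 -0.88613994] [0.63061221 0.09530143 0.0346502 ]
```

```bash
python3 -m jog '[[[-0.0001,0.0003,0,0],[0,0.0003,0,0],[0,0.0003,0,0],[0,0.0003,0,0],[0,0,0,0],[0,0,0,0],[0,0,0,0],[0,0,0,0],[0,0,0,0],[0,0,0,0]]]'
```

```text
clock: 10.3
tcp_pos: [0.6305, 0.0965, 0.0347]
orientation: [-2.132, -2.307, -0.0]
wrist_force: [0.7, 0.1, -1.3]
gripper_width: 0.0335
```

```bash
python3 look.py f2
```

```text
(no output)
```

View pics/f2.png

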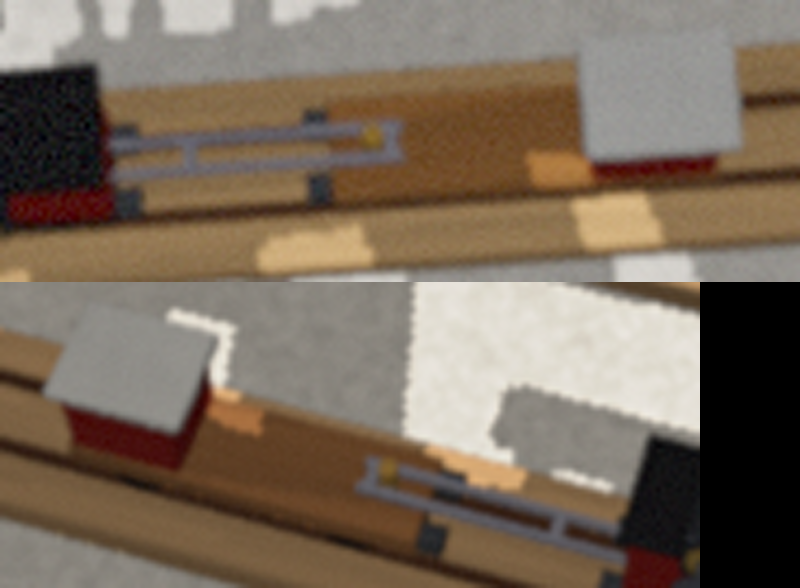

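The van hasn't moved (roof edge still at 579). The pin's right edge (~384) is about 1 mm short of the slot end (~387), so I creep on.

```bash
python3 -m jog '[[[0,0.0002,0,0],[-0.0001,0.0002,0,0],[0,0.0002,0,0],[0,0.0002,0,0],[0,0.0002,0,0],[0,0,0,0],[0,0,0,0],[0,0,0,0],[0,0,0,0],[0,0,0,0]]]'
```

```text
clock: 11.65
tcp_pos: [0.6305, 0.0971, 0.0347]
orientation: [2.132, 2.307, -0.0]
wrist_force: [0.4, -4.9, -2.4]
gripper_width: 0.0336
```

The coupling is taut: 4.9 N, below the van's 7 N brake, at y ≈ 0.0970. I estimate ~54 mm of total slack, so I go back 44 mm and look.

```bash
python3 -m jog '[[[0.0002,-0.003,0,0],[0.0004,-0.005,0,0],[0.0004,-0.006,0,0],[0.0005,-0.006,0,0],[0.0005,-0.006,0,0],[0.0005,-0.006,0,0],[0.0004,-0.006,0,0],[0.0002,-0.004,0,0],[0.0002,-0.002,0,0],[0,0,0,0]]]'; python3 look.py b1
```

```text
clock: 12.9
tcp_pos: [0.6337, 0.0532, 0.0347]
orientation: [2.132, 2.307, -0.0]
wrist_force: [-0.3, -0.3, -1.0]
gripper_width: 0.0339
```

View pics/b1.png

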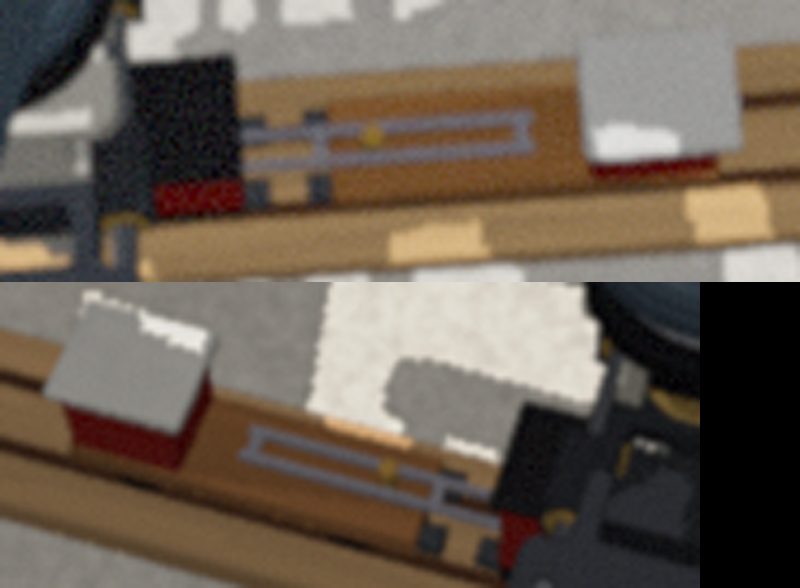

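The van is still at 579. The buffer gap runs from about 268 to 306 px, roughly 12.5 mm.

```bash
python3 -m jog '[[[0.0001,-0.0015,0,0],[0.0001,-0.0015,0,0],[0.0001,-0.0015,0,0],[0.0001,-0.0015,0,0],[0.0001,-0.001,0,0],[0.0001,-0.001,0,0],[0.0001,-0.0005,0,0],[0,-0.0005,0,0],[0,0,0,0],[0,0,0,0]]]'; python3 look.py b2
```

```text
clock: 14.25
tcp_pos: [0.6344, 0.0444, 0.0346]
orientation: [2.132, 2.307, -0.0]
wrist_force: [0.4, 0.2, -1.2]
gripper_width: 0.0338
```

View pics/b2.png

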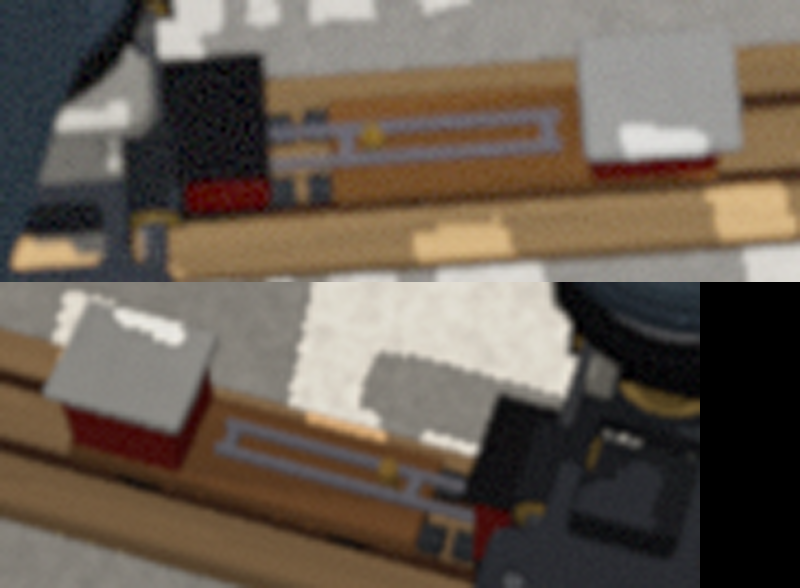

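The gap is now ~13 px (294→307), about 4 mm, so I move 2.5 mm and then creep.

```bash
python3 -m jog '[[[0.0001,-0.0005,0,0],[0,-0.0005,0,0],[0.0001,-0.0004,0,0],[0,-0.0004,0,0],[0,-0.0004,0,0],[0,-0.0003,0,0],[0,0,0,0],[0,0,0,0],[0,0,0,0],[0,0,0,0]]]'
```

```text
clock: 15.6
tcp_pos: [0.6347, 0.0419, 0.0347]
orientation: [2.132, 2.307, -0.0]
wrist_force: [0.8, 0.3, -0.3]
gripper_width: 0.0337
```

```bash
python3 -m jog '[[[0,-0.0002,0,0],[0.0001,-0.0002,0,0],[0,-0.0002,0,0],[0,-0.0001,0,0],[0,-0.0001,0,0],[0,0,0,0],[0,0,0,0],[0,0,0,0],[0,0,0,0],[0,0,0,0]]]'
```

```text
clock: 16.85
tcp_pos: [0.6347, 0.0411, 0.0347]
orientation: [2.132, 2.307, -0.0]
wrist_force: [1.3, 0.8, -0.8]
gripper_width: 0.0341
```

```bash
python3 -m jog '[[[0,-0.0002,0,0],[0,-0.0002,0,0],[0,-0.0002,0,0],[0,-0.0001,0,0],[0,-0.0001,0,0],[0,0,0,0],[0,0,0,0],[0,0,0,0],[0,0,0,0],[0,0,0,0]]]'
```

```text
clock: 18.1
tcp_pos: [0.6346, 0.0411, 0.0347]
orientation: [-2.131, -2.307, -0.001]
wrist_force: [-0.5, 5.1, -0.5]
gripper_width: 0.0337
```

The buffers have met: 5.1 N, again below 7 N, at y ≈ 0.0411. The slack is 56 mm, so the middle is y ≈ 0.0691. The commanded y is ~0.0403, so I go forward 28.8 mm and release.

```bash
python3 -m jog '[[[-0.0001,0.002,0,0],[-0.0003,0.004,0,0],[-0.0003,0.004,0,0],[-0.0003,0.004,0,0],[-0.0003,0.004,0,0],[-0.0003,0.004,0,0],[-0.0003,0.0035,0,0],[-0.0002,0.0025,0,0],[-0.0001,0.0008,0,0],[0,0,0,0]]]'; python3 look.py m1
```

```text
clock: 19.35
tcp_pos: [0.6325, 0.0693, 0.0347]
orientation: [-2.132, -2.307, -0.0]
wrist_force: [-0.6, 0.7, -0.6]
gripper_width: 0.0339
```

View pics/m1.png

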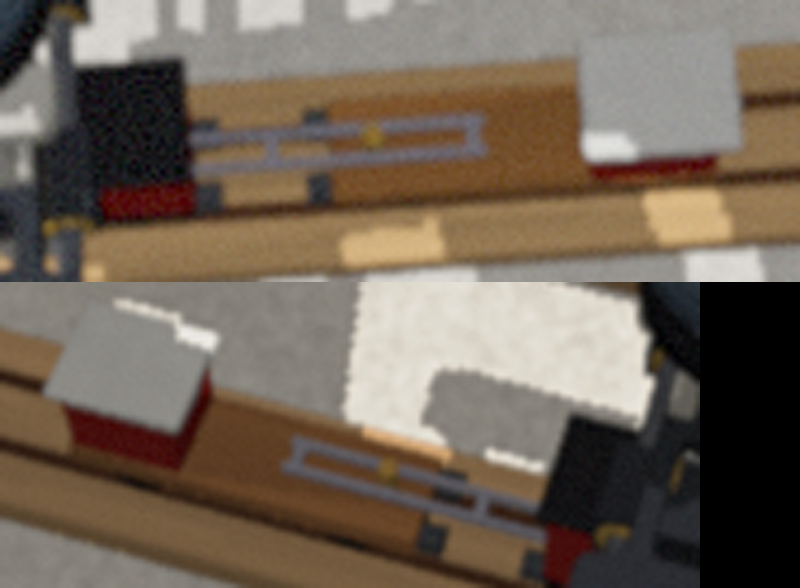

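The gap is ~28–29 mm and the van is unmoved. I release, rise and look.

```bash
python3 -m jog '[[[0,0,0,0],[0,0,0,0],[0,0,0,0],[0,0,0,0],[0,0,0,0],[0,0,0,0],[0,0,0,0],[0,0,0,0],[0,0,0,0],[0,0,0,0]]]' -1; python3 -m jog '[[[0,0,0.01,0],[0,0,0.015,0],[0,0,0.02,0],[0,0,0.025,0],[0,0,0.025,0],[0,0,0.025,0],[0,0,0.02,0],[0,0,0.01,0],[0,0,0,0],[0,0,0,0]]]' -1;  python3 look.py e1
```

```text
clock: 20.7
tcp_pos: [0.6325, 0.0692, 0.0347]
orientation: [2.132, 2.307, 0.0]
wrist_force: [0.0, -0.1, 0.2]
gripper_width: 0.0928
clock: 21.95
tcp_pos: [0.632, 0.0692, 0.1839]
orientation: [-2.131, -2.307, 0.001]
wrist_force: [-0.9, -0.0, -0.2]
gripper_width: 0.093
```

View pics/e1.png

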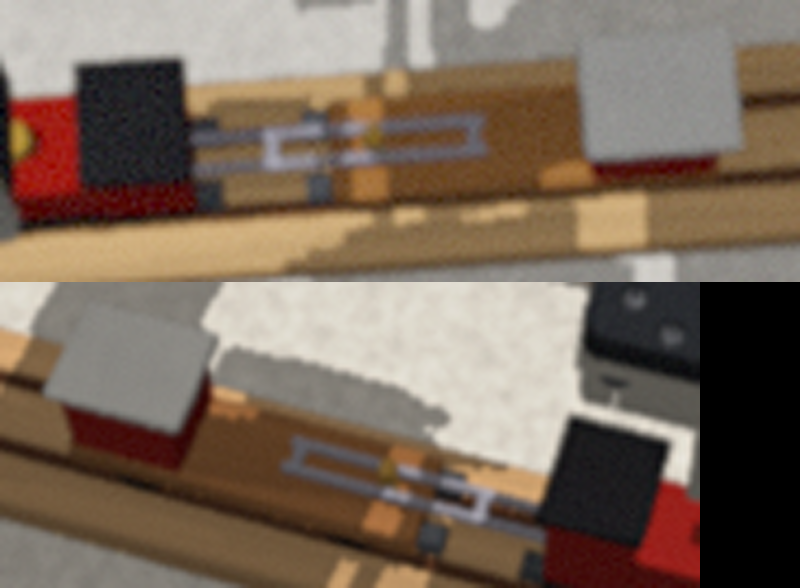

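The engine stayed put after release (slot end still at 487, van roof at 579) and the gripper is clear, so I hand in.

```bash
python3 -c "
from bench import env
print(env.sign_off())"
```

```text
the job is handed in; nothing more can be done
None
```

I checked the red train's coupling slack in the order asked, and the job is handed in at about 22 s of the 38 s allowed. No verdict was reported.

- **Forward:** I took the engine by its side tanks and drew it chimney-first until the coupling came taut. The force was 4.9 N with the tool at y ≈ 0.097.
- **Back:** I pushed it back until the buffers met. The force was 5.1 N at y ≈ 0.041, so the slack is about 56 mm.
- **Middle:** I brought it forward to y ≈ 0.069, the middle of that slack, let go and raised the gripper clear.

**Last checks:** The end forces I read were below the van's 7 N brake. In every close-up the van's roof stayed at the same pixel, which is good to about 1 mm. The engine did not shift on release, and the buffer gap looked like 28–29 mm, which agrees with half the slack. I did not photograph the blue train at the end, but the arm only passed well above it. No check failed; the two cameras disagreed by about 4 mm across the track, which made no difference to the grasp.

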